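Refill the spring-fed tablet dispenser

ROBOT

A 6-joint arm with a two-finger parallel gripper is mounted at the origin on a cart in front of the work surface, level with it; the furniture and walls round the work are solid. World frame = base frame: x ahead of the robot, y to its left, z up, the work surface at z = 0. Lengths are in m, angles in rad, forces in N, time in s.
With the tool pointing down it reaches from about 0.225 to 0.875 m from the base axis. Payload 3.4 kg.
Tool frame: the origin (TCP) lies on the centre line of the jaws, within the pads' length; the fingertips stand 14 mm ahead of it and the grasp point (between the pads) lies 5 mm behind it; z points along the fingers, y is the line along which they close (so a half turn about z gives the same grasp; the last joint's range is limited). The gripper opens to 85 mm and grips with 20 to 120 N. Pads are 22 mm wide; open, the fingers measure 114 mm over their backs; the gripper's body (76 mm by 85 mm) begins 54 mm behind the grasp point. The pads swing forward as they close: fully open they stand 13 mm farther back than shut.
Start: joints at [1.175, 0.276, 1.505, -0, 1.361, -0.121], TCP at [0.156, 0.553, 0.245] pointing down, gripper open.
Joint ranges: [-2.89, 2.89], [-0.75, 2.08], [0.22, 2.7], [-1.18, 4.32], [0.11, 2.71], [-2.7, 2.7]. Speed limits (rad/s): [2.57, 2.57, 3.14, 3.14, 3.14, 3.14].

INTERFACE

Orientations are given as a unit quaternion [w, x, y, z].
In Python, from rig import manip, eyes gives the robot as it stands.
- The arm moves only by the shell command python3 -m creep 'ROWS' [FORCE]. ROWS is JSON, a list of rows, each a list of 5 numbers: the opening, from 0 (shut) to 1 (fully open), then the shift along the tool's x, y, z normalised to -1 to 1, where 1 is 0.5 m, then the turn about the tool's z normalised to -1 to 1, where 1 is 360 degrees. In form: [[fingers, dx, dy, dz, spin], ...]. A call has 1 to 10 rows; each row is the pose to reach, as a shift and turn from the pose commanded when the call began, along the tool's axes at that moment, turning the shorter way round; what a row does not reach only later rows make up. A row lasts 1/10 s, in which the tool goes at most 50 mm and 8.59 degrees, less where a joint would pass 70% of its speed; a pose out of reach is approached as far as the arm can. A call with a number of a shift or a turn outside -1 to 1 is refused whole. A call with a gripper value outside its range is refused whole. The fingers move at their own pace and stop on an object; FORCE is the grip in N (left out, the last holds). Time passes only in rows, so rows that repeat a pose let the fingers close. It gives the time, the measured TCP pose, the force, the opening and the grip force at its end, in the units of the state.
- manip.get_state(): the state, without advancing time (a new reading comes with each control period).
- eyes.get_image(name): name is "scene" or "top"; returns a dict with "frame" (420x560x3 uint8, red, green, blue), "fx", "fy", "cx", "cy" (pixels), "k1" (the pictures are not rectified: a ray, as slopes to the right and down, at radius r is drawn at 1 + k1 r^2 times it, then the intrinsics apply), "R" (3x3) and "t" (3): a world point X has camera coordinates R X + t. Camera axes: x right, y down, z forward; pixel columns grow to the right and rows downward; lengths in m; the calibration is good to about 2 mm. A picture is of the moment at which its call begins. There is no depth.
- manip.sign_off(): hands the job in; it is judged then, once.
Trained networks look in the newest picture that a camera, given by its name, has taken for a name from the list of things; names that differ only in an ending like _2 or _b are one class to them, and where a whole thing is asked for, a point or a joint stands for the part that bears it (a point fixed in the world has none). Each returns a list of dicts, best first, with "confidence" (0 to 1); they miss things now and then, are a little off and sometimes report something else, mostly with a low value. They report only what shows in the picture. A call takes as long as a camera call. They do not tell look-alikes from the thing itself.
- eyes.regions_of(camera, label): "mask" (420x560 bool, what is visible of it) and "bbox" ([left, top, right, bottom] in pixels, round what is visible of it).
- eyes.place_of(camera, label): "centre" ([column, row] in pixels: a listed point, or the origin of a listed thing).
The state is a dict: "clock": time; "qpos": joint angles; "qd": joint speeds; "effort": joint torques, N m; "position": TCP position; "ee_rot": TCP orientation; "contact_force": force on the tool from outside, world axes, zero at the start; "moment": the same for the moment, N m; "width": finger opening in m; "gripper_force": force on a finger pad.
Only numpy, scipy, OpenCV 4.12 (cv2) and the standard library are available. Lean on these libraries where they do the work, as an engineer would, in place of code of your own. Each camera call takes 0.05 s, during which the arm holds its last target. There are 200 camera calls.

TASK

Refill the cleaning-tablet dispenser beside the sink: draw its retaining rail all the way back by the blue fin, load the yellow-backed strip of green-and-white tablets into the channel by pushing it against the spring follower until it drops down flat behind the front lip, then slide the rail fully closed over the strip and let go. Leave everything else on the sink where it stands.

Things in the scene. Friction and masses are not known exactly. Their poses are not given: they have to be found in the camera images.
- dispenser: White tablet dispenser, base 252 x 58 mm (x -112 to +140, y -29 to +29), 36 mm high without the rail, fixed. Origin: on the surface (z 0), on the channel's centre line; x runs along the channel from front (grey lip, nearer the robot) to rear, z up. Open-topped channel: 27 mm wide, floor at z = 14 mm, tops of its 5 mm side walls at z = 32 mm, from the lip to x = 133 mm.
- lip (a point): Middle of the top edge of the front lip's channel side: dispenser x = -104, y = 0, z = 22 mm. The lip is 8 mm thick and stands 8 mm above the channel floor: a level strip must be brought in with its underside above it, its tail overhanging the front, pushed to the rear until the tail is past the lip, then lowered.
- seat (a point): Where the strip's origin lies when loaded: the channel floor at dispenser x = -54, y = 0, z = 14 mm; axes as the dispenser's. The loaded strip touches the lip with its front end (x = -104 mm) and the follower with its rear end (x = -4 mm).
- follower (a joint): Orange spring follower sliding in the channel, in m: 0 = at rest (pushed forward by its spring, front face at dispenser x = -44 mm), growing as it is pushed to the rear, 0.055 at most; 0.040 with a strip loaded. The spring takes 1.0 N at 0 and 40 N/m more.
- follower_face (a point): Middle of the follower's front face, which spans dispenser z = 15 to 34 mm and y = -12.5 to +12.5 mm.
- rail (a joint): Fork-shaped aluminium rail sliding along the channel, in m: 0 = fully closed (forward), 0.116 = all the way back; starts part closed and stays where left (1.5 N friction). Two prongs, 12.5 mm wide, 16 mm slot between, at dispenser z = 36.5 to 40.5 mm; tips at x = -104 mm + joint value, rail 125 mm long. They clear a seated strip's shoulders, the spine in the slot, but hit a strip not fully down.
- rail_fin (a point): Middle of the top of the rail's blue grip fin: dispenser x = +9 mm + rail joint value, y = 0, z = 73.5 mm. The fin is 22 mm long along the dispenser's x and 12 mm thick across it (y); it stands on the rail's bridge, whose top is at z = 42.5 mm.
- strip: Loose refill strip of five pressed green-and-white tablets on a yellow backing, 100 x 23 x 42 mm, about 90 g, standing on the surface; both ends alike, either may lead. Origin: middle of its underside, x along its length, z up. The tablet block is 100 x 23 x 20 mm high; on it stands a yellow grip spine 60 mm long, 10 mm thick (y), from z = 20 to 42 mm.
- garlic: Loose garlic bulb, 60 mm wide, 59 mm high; origin at its underside. A bystander.
- lemon: Loose lemon, 78 x 55 x 56 mm; origin at its underside. A bystander.
- timer: Loose cream kitchen timer, 67 mm across, 49 mm high; origin at its underside. A bystander.
- mug: Loose plain mug, 92 x 128 x 95 mm with its handle towards its -y; origin at its underside. A bystander.
- honey_jar: Loose jar with a black lid, 62 mm across, 86 mm high; origin at its underside. A bystander.
- pasta_jar: Loose tall pasta jar with a yellow lid, 80 mm across, 163 mm high; origin at its underside. A bystander.
- pepper_mill: Loose dark wooden pepper mill, 58 mm across, 150 mm high; origin at its underside. A bystander.
- tumbler: Loose clear tumbler, 80 mm across, 91 mm high; origin at its underside. A bystander.
- fork: Loose steel fork lying on the surface, 193 x 26 x 15 mm, x along its length; origin at its underside. A bystander.
Mind the look-alikes: they are no part of the job. What is shaped like the strip but pink is not meant.

How it is judged:
By the outcome, as a careful person would: the job done as asked, in the order asked, and still so for the second after the job is handed in, with the robot touching nothing.
It also fails if it takes over 72 s, if anything falls off the work surface, if the arm or the gripper's body presses on something with over 40 N, if the wrist force passes 120 N, or if a joint passes its speed limit or range.

## Working session

There is one attempt and no reset: what is moved stays moved. The work goes in short steps, Python scripts to look and compute and a shell command to move; the robot and the scene stay as the last step left them, time stands still between calls to the robot, and variables do not carry over. Pictures are saved under pics/ and viewed, at most 10 in all, crops included, and the job is handed in when it is done.

```bash
ls; mkdir -p pics; cat > h.py <<'E'
import numpy as np, cv2
from rig import manip, eyes
def ray(c,px):
    K=np.array([[c["fx"],0,c["cx"]],[0,c["fy"],c["cy"]],[0,0,1.]])
    d=(np.array(px)-[c["cx"],c["cy"]])/[c["fx"],c["fy"]]
    u=d.copy()
    for _ in range(20): u=d/(1+c["k1"]*(u@u))
    R=np.array(c["R"]);t=np.array(c["t"])
    return -R.T@t, R.T@np.array([u[0],u[1],1.])
def atz(c,px,z):
    o,d=ray(c,px); return o+d*(z-o[2])/d[2]
def tri(c1,p1,c2,p2):
    o1,d1=ray(c1,p1);o2,d2=ray(c2,p2)
    A=np.stack([d1,-d2],1); s=np.linalg.lstsq(A,o2-o1,rcond=None)[0]
    a=o1+d1*s[0];b=o2+d2*s[1]; return (a+b)/2,np.linalg.norm(a-b)
def proj(c,X):
    p=np.array(c["R"])@np.array(X)+np.array(c["t"]);u=p[:2]/p[2]
    u=u*(1+c["k1"]*(u@u)); return u*[c["fx"],c["fy"]]+[c["cx"],c["cy"]]
E
python3 - <<'E'
from h import *
C={n:eyes.get_image(n) for n in("scene","top")}
cv2.imwrite("pics/a.png",np.vstack([C[n]["frame"][...,::-1] for n in C])[:,:] if 0 else np.hstack([cv2.resize(C[n]["frame"][...,::-1],(400,300)) for n in C]))
for n in C: cv2.imwrite(f"pics/{n}0.png",C[n]["frame"][...,::-1])
np.set_printoptions(precision=4,suppress=True)
for l in["dispenser","lip","seat","follower_face","rail_fin","strip"]:
    P={}
    for n in C:
        r=eyes.place_of(n,l);P[n]=r
        for q in r[:3]: print(l,n,np.round(q["centre"],1),round(q["confidence"],2))
    for a in P["scene"][:2]:
        for b in P["top"][:2]:
            X,e=tri(C["scene"],a["centre"],C["top"],b["centre"])
            if e<.02: print("   ",l,X,round(e,4))
s=manip.get_state();print(s["position"],s["ee_rot"],s["clock"])
for n in C: print(n,-np.array(C[n]["R"]).T@C[n]["t"],C[n]["fx"])
E
```

```text
pics
dispenser scene [198.9 209.6] 0.91
dispenser top [213.6 216.6] 0.64
    dispenser [0.501  0.2572 0.0086] 0.0166
lip scene [173.8 223.4] 0.8
lip top [196.1 244.1] 0.62
    lip [0.4104 0.2995 0.0242] 0.0063
seat scene [189.9 218. ] 0.64
seat top [204.8 227.9] 0.73
    seat [ 0.4687  0.2795 -0.0043] 0.0051
follower_face top [203.  225.5] 0.37
rail_fin scene [220.8 179.4] 0.9
rail_fin top [203.9 230.9] 0.7
rail_fin top [219.9 191.4] 0.68
    rail_fin [0.5711 0.2237 0.0783] 0.0069
strip scene [367.1 314.2] 0.87
strip scene [400.5 250.1] 0.77
strip top [397.7 211.2] 0.58
strip top [378.7 288.3] 0.49
    strip [ 0.3007 -0.2808 -0.0027] 0.009
    strip [ 0.5487 -0.3362 -0.0064] 0.0056
[0.1561 0.5535 0.2454] [0.     0.137  0.9906 0.0001] 0.7
scene [-0.4794 -0.2792  1.1213] 523.3591783260266
top [0.1392 0.0369 1.6634] 535.344160559886
```

View pics/scene0.png

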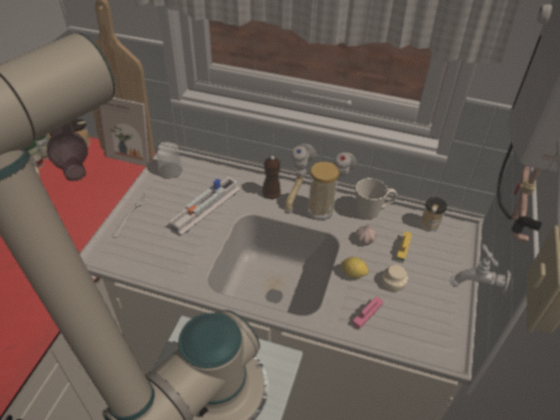

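View pics/top0.png

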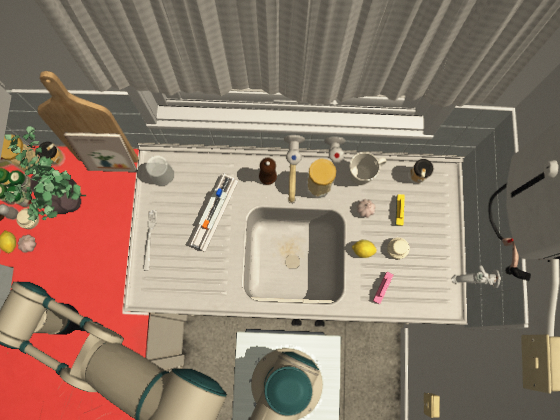

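The yellow strip is at scene (404,246) / top (400,210). The look-alike is pink, at scene (368,313) / top (384,288), and it isn't the one meant. The dispenser is at top (213,212), with its blue fin at top (219,191) and its orange follower near top (206,224). I'll confirm with enlarged crops.

```bash
python3 - <<'E'
from h import *
C={n:eyes.get_image(n) for n in("scene","top")}
def crop(n,x0,y0,w,h,s): return cv2.resize(C[n]["frame"][y0:y0+h,x0:x0+w,::-1],(w*s,h*s),interpolation=cv2.INTER_CUBIC)
a=crop("scene",160,170,90,70,4); b=crop("top",180,168,65,90,4)
c=crop("scene",375,225,60,45,4); d=crop("top",375,185,50,50,4)
img=np.zeros((600,800,3),np.uint8)
for im,x,y in((a,0,0),(b,370,0),(c,0,300),(d,250,365)):
    h,w=im.shape[:2];h=min(h,600-y);w=min(w,800-x);img[y:y+h,x:x+w]=im[:h,:w]
cv2.imwrite("pics/crop1.png",img)
np.savez("first.npz",**{n+k:np.array(C[n][k]) for n in C for k in("frame","fx","fy","cx","cy","k1","R","t")})
for l in("dispenser","strip","rail","follower"):
  for n in C:
    for q in eyes.regions_of(n,l)[:2]:
        m=q["mask"]; print(l,n,q["bbox"],m.sum(),round(q["confidence"],2)); np.save(f"m_{l}_{n}_{int(q['bbox'][1])}.npy",m)
E
ls
```

```text
dispenser scene [162.7, 176.3, 240.6, 233.4] 1514 0.95
dispenser scene [190.7, 179.8, 226.4, 212.9] 421 0.6
dispenser top [188.2, 174.9, 238.5, 250.5] 1463 0.74
dispenser top [348.4, 153.0, 387.1, 183.9] 772 0.55
strip scene [353.4, 295.9, 385.4, 329.8] 357 0.68
strip scene [393.4, 228.8, 411.9, 265.4] 274 0.64
strip top [369.6, 270.5, 393.4, 304.0] 299 0.78
strip top [395.7, 193.6, 405.1, 225.9] 253 0.53
rail scene [187.8, 176.5, 224.4, 215.4] 493 0.93
rail scene [354.7, 177.4, 394.7, 217.1] 1061 0.41
rail top [197.3, 186.9, 228.8, 231.3] 446 0.59
first.npz
h.py
m_dispenser_scene_176.npy
m_dispenser_scene_179.npy
m_dispenser_top_153.npy
m_dispenser_top_174.npy
m_rail_scene_176.npy
m_rail_scene_177.npy
m_rail_top_186.npy
m_strip_scene_228.npy
m_strip_scene_295.npy
m_strip_top_193.npy
m_strip_top_270.npy
pics
```

View pics/crop1.png

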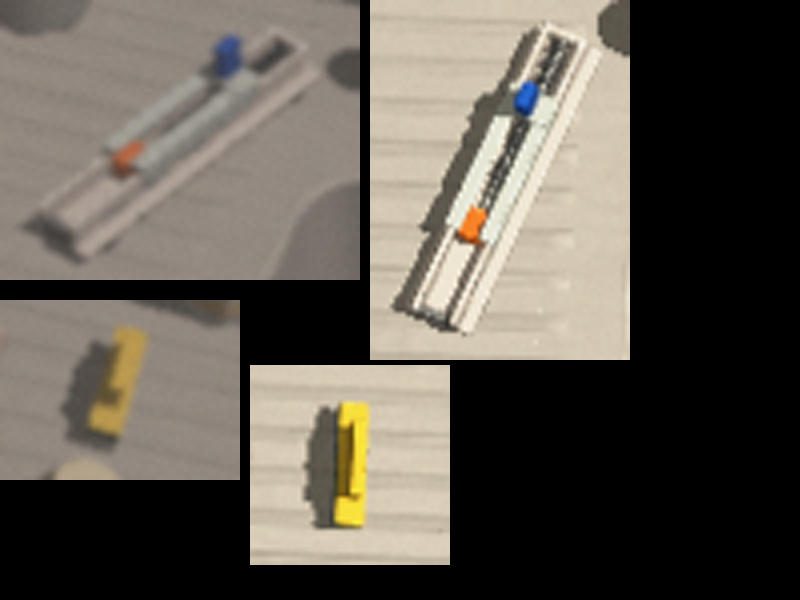

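The crop confirms it: the yellow-backed strip with its spine is at top (400,210), and the dispenser has its rail part closed over the orange follower. Next I'll fit known-size models to the colour masks in both views.

```bash
cat > fit.py <<'E'
from h import *
from scipy.optimize import minimize
S=4
def cams(f="first.npz"):
    D=np.load(f); return {n:{k:D[n+k] for k in("frame","fx","fy","cx","cy","k1","R","t")} for n in("scene","top")}
def up(c,roi):
    x0,y0,x1,y1=roi; return cv2.resize(c["frame"][y0:y1,x0:x1],None,fx=S,fy=S,interpolation=cv2.INTER_LINEAR)
def render(c,roi,pose,boxes):
    x0,y0,x1,y1=roi; m=np.zeros(((y1-y0)*S,(x1-x0)*S),np.uint8)
    x,y,a=pose; ca,sa=np.cos(a),np.sin(a)
    for b in boxes:
        P=[proj(c,[x+ca*u-sa*v,y+sa*u+ca*v,w]) for u in b[0] for v in b[1] for w in b[2]]
        P=(np.array(P)-[x0,y0]+.5)*S-.5
        h=cv2.convexHull(P.astype(np.float32))
        cv2.fillConvexPoly(m,np.round(h*16).astype(np.int32),255,shift=4)
    return m.astype(float)/255
def hsv(im,lo,hi): return (cv2.inRange(cv2.cvtColor(im,cv2.COLOR_RGB2HSV),lo,hi)>0).astype(float)
def fit(terms,p0,step=(.01,.01,.08)):
    def cost(p): return sum(np.abs(render(c,r,p,b)-m).sum()/m.sum() for c,r,b,m in terms)
    p=np.array(p0,float)
    for k in(1,.4,.15):
        s=np.array(step)*k; p=minimize(cost,p,method="Nelder-Mead",options=dict(initial_simplex=np.vstack([p]+[p+s*e for e in np.eye(3)]),xatol=1e-5,fatol=1e-4)).x
    return p,cost(p)
E
python3 - <<'E'
from fit import *
np.set_printoptions(precision=4,suppress=True)
C=cams(); mm=1e-3
strip=[((-.05,.05),(-.0115,.0115),(.019,.02)),((-.03,.03),(-.005,.005),(.02,.042))]
R={"scene":(385,220,425,275),"top":(385,185,415,235)}
M={n:hsv(up(C[n],R[n]),(18,110,40),(35,255,255)) for n in C}
for ns in(("scene",),("top",),("scene","top")):
    p,e=fit([(C[n],R[n],strip,M[n]) for n in ns],(.5487,-.336,-.03)); print("strip",ns,p,e,np.degrees(p[2]))
# blue fin / orange follower
R={"scene":(160,165,250,240),"top":(180,165,250,258)}
def cen(n,lo,hi):
    m=hsv(up(C[n],R[n]),lo,hi); y,x=np.nonzero(m); return (np.array([x.mean(),y.mean()])+.5)/S-.5+R[n][:2],len(x)/S/S,m
F={}
for nm,lo,hi in(("blue",(105,120,30),(130,255,255)),("orange",(3,130,60),(16,255,255))):
    q={n:cen(n,lo,hi) for n in C}; F[nm]=q
    print(nm,q["scene"][:2],q["top"][:2],tri(C["scene"],q["scene"][0],C["top"],q["top"][0]))
fin=[((-.011,.011),(-.006,.006),(.0425,.0735))]
for ns in(("scene",),("top",),("scene","top")):
    p,e=fit([(C[n],R[n],fin,F["blue"][n][2]) for n in ns],(.571,.224,-.44)); print("fin",ns,p,e)
for h in(.01,.02,.03):
  base=[((-.112,.140),(-.029,.029),(0,h)),((-.112,.140),(-.0185,.0185),(0,.036))]
  for ns in(("scene",),("top",),("scene","top")):
    T=[]
    for n,f in(("scene","m_dispenser_scene_176.npy"),("top","m_dispenser_top_174.npy")):
        if n in ns:
            m=np.load(f).astype(np.float32);x0,y0,x1,y1=R[n]
            m=cv2.resize(m[y0:y1,x0:x1],None,fx=S,fy=S,interpolation=cv2.INTER_LINEAR)
            m=(m>.5).astype(float); T.append((C[n],R[n],base,m))
    p,e=fit(T,(.5,.257,-.44)); print("disp",h,ns,p,e)
s=manip.get_state(); from scipy.spatial.transform import Rotation as Ro
print(Ro.from_quat(np.roll(s["ee_rot"],-1)).as_matrix())
E
```

```text
strip ('scene',) [ 0.5467 -0.3394 -0.0777] 0.1983739837398374 -4.454312627496578
strip ('top',) [ 0.549  -0.3405 -0.0544] 0.049584631360332296 -3.1164436727065112
strip ('scene', 'top') [ 0.5481 -0.3402 -0.0543] 0.29416407061266875 -3.110599730954572
blue (array([216.7092, 182.1288]), 12.25) (array([218.6218, 192.1607]), 33.6875) (array([0.57  , 0.2327, 0.0662]), np.float64(0.001394573760481382))
orange (array([191.115 , 208.6322]), 17.25) (array([205.2558, 224.0204]), 42.875) (array([0.4738, 0.2737, 0.0323]), np.float64(0.005348341064673684))
fin ('scene',) [0.577  0.2372 0.4517] 3.4591836734693877
fin ('top',) [ 0.5739  0.2321 -0.4465] 0.5083487940630798
fin ('scene', 'top') [ 0.5733  0.2327 -0.2723] 6.334879406307978
disp 0.01 ('scene',) [ 0.5087  0.2623 -0.332 ] 0.10697770437654831
disp 0.01 ('top',) [ 0.5064  0.259  -0.3607] 0.04131772346607417
disp 0.01 ('scene', 'top') [ 0.5067  0.2594 -0.356 ] 0.18824741611849788
disp 0.02 ('scene',) [ 0.5087  0.2624 -0.3329] 0.11271676300578035
disp 0.02 ('top',) [ 0.5063  0.2583 -0.3693] 0.06789437702956759
disp 0.02 ('scene', 'top') [ 0.5066  0.2593 -0.3562] 0.23167574169497657
disp 0.03 ('scene',) [ 0.5075  0.2593 -0.3195] 0.15247729149463254
disp 0.03 ('top',) [ 0.5055  0.2573 -0.3597] 0.10365749444539395
disp 0.03 ('scene', 'top') [ 0.5062  0.2584 -0.3489] 0.27660778024492344
[[-0.9625  0.2713  0.    ]
 [ 0.2713  0.9625  0.0001]
 [ 0.      0.0001 -1.    ]]
```

```bash
python3 -m creep '[[1,-0.977,-0.393,0.15,0.0156],[1,-0.977,-0.393,0.15,0.0156],[1,-0.977,-0.393,0.15,0.0156],[1,-0.977,-0.393,0.15,0.0156],[1,-0.977,-0.393,0.15,0.0156],[1,-0.977,-0.393,0.15,0.0156],[1,-0.977,-0.393,0.15,0.0156],[1,-0.977,-0.393,0.15,0.0156],[1,-0.977,-0.393,0.15,0.0156],[1,-0.977,-0.393,0.15,0.0156]]' 30
python3 - <<'E'
from fit import *
np.set_printoptions(precision=4,suppress=True)
C=cams(); R={"scene":(160,165,250,240),"top":(180,165,250,258)}
n="top"; f=[]
O=hsv(up(C[n],R[n]),(3,130,60),(16,255,255));B=hsv(up(C[n],R[n]),(105,120,30),(130,255,255))
D=np.load("m_dispenser_top_174.npy").astype(np.float32);x0,y0,x1,y1=R[n]
D=(cv2.resize(D[y0:y1,x0:x1],None,fx=S,fy=S)>.5).astype(float)
fin=[((-.011,.011),(-.006,.006),(.0425,.0735))]
p,e=fit([(C[n],R[n],fin,B)],(.571,.224,-.36));print("fin",p,e)
for yo in(.5,-.5): pass
# orange: near front edge; rail grey mask
im=up(C[n],R[n]); h=cv2.cvtColor(im,cv2.COLOR_RGB2HSV)
G=np.load("m_rail_top_186.npy").astype(np.float32); G=(cv2.resize(G[y0:y1,x0:x1],None,fx=S,fy=S)>.5).astype(float)
rail=[((-.113,.012),(-.0205,.0205),(.0365,.0405)),((-.011,.011),(-.006,.006),(.0425,.0735))]
p,e=fit([(C[n],R[n],rail,G)],(.571,.233,-.36));print("rail (fin origin)",p,e)
G=np.load("m_rail_scene_176.npy").astype(np.float32);x0,y0,x1,y1=R["scene"];G=(cv2.resize(G[y0:y1,x0:x1],None,fx=S,fy=S)>.5).astype(float)
p,e=fit([(C["scene"],R["scene"],rail,G)],(.571,.233,-.36));print("rail scene",p,e)
E
```

```text
clock: 2.2
position: [0.5495, 0.2495, 0.1747]
ee_rot: [0.0, 0.186, 0.983, 0.0]
contact_force: [0.7, 1.7, -0.2]
width: 0.0854
gripper_force: 0.0
fin [ 0.573   0.2331 -0.3819] 0.5120593692022264
rail (fin origin) [ 0.5729  0.2324 -0.3555] 0.4203589455973079
rail scene [ 0.5686  0.2357 -0.314 ] 0.3971334348046677
```

```bash
python3 -m creep '[[1,-0.056,-0.014,0,-0.0022],[1,-0.056,-0.014,0.1,-0.0022],[1,-0.056,-0.014,0.225,-0.0022],[1,-0.056,-0.014,0.225,-0.0022],[1,-0.056,-0.014,0.225,-0.0022],[1,-0.056,-0.014,0.225,-0.0022]]' 30
python3 - <<'E'
from h import *
C={n:eyes.get_image(n) for n in("scene","top")}
img=np.hstack([cv2.resize(C["scene"]["frame"][150:250,160:260,::-1],(400,400),interpolation=2),cv2.resize(C["top"]["frame"][160:260,170:270,::-1],(400,400),interpolation=2)])
cv2.imwrite("pics/b.png",img)
E
```

```text
clock: 2.8
position: [0.5728, 0.235, 0.064]
ee_rot: [0.001, 0.178, 0.984, 0.001]
contact_force: [0.7, -0.1, 0.4]
width: 0.0856
gripper_force: 0.0
```

View pics/b.png

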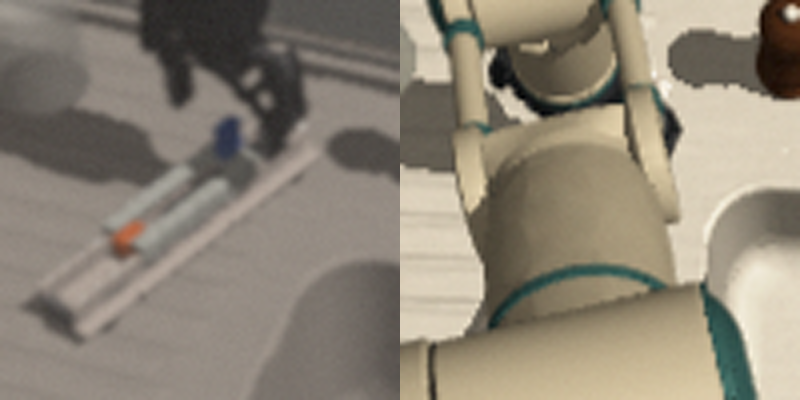

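The left half, the scene crop, shows the blue fin at about (228,137) between the open fingers. The arm hides it in the top view. Closing now.

```bash
python3 -m creep '[[0,0,0,0,0],[0,0,0,0,0],[0,0,0,0,0],[0,0,0,0,0],[0,0,0,0,0],[0,0,0,0,0],[0,0,0,0,0],[0,0,0,0,0]]' 30; python3 -c "
from rig import manip;s=manip.get_state();print(s['moment'],s['ee_rot'],s['position'])"
```

```text
clock: 3.7
position: [0.5706, 0.2327, 0.0625]
ee_rot: [-0.001, 0.179, 0.984, -0.002]
contact_force: [-1.0, -5.1, 3.8]
width: 0.0114
gripper_force: 33.0
[-0.64356888  0.22275252 -0.22015369] [-6.98507737e-04  1.78618944e-01  9.83916922e-01 -1.50866125e-03] [0.57064238 0.23266268 0.06249955]
```

```bash
python3 -m creep '[[0,0,-0.002,0,0],[0,0,-0.002,0,0],[0,0,-0.002,0,0],[0,0,-0.002,0,0]]' 30; python3 -c "
from rig import manip;s=manip.get_state();print(s['moment'],s['ee_rot'],s['position'],s['contact_force'])"
```

```text
clock: 4.1
position: [0.5707, 0.2327, 0.0625]
ee_rot: [-0.0, 0.178, 0.984, -0.001]
contact_force: [-2.4, -4.8, 4.7]
width: 0.0116
gripper_force: 33.2
[-0.69465321  0.36578567 -0.24901929] [-3.31386132e-04  1.78446804e-01  9.83949265e-01 -6.87543157e-04] [0.57068255 0.23270086 0.06249209] [-2.37587122 -4.81841406  4.70063842]
```

```bash
python3 -m creep '[[0,-0.02,-0.002,0,0],[0,-0.04,-0.002,0,0],[0,-0.06,-0.002,0,0],[0,-0.08,-0.002,0,0],[0,-0.08,-0.002,0,0],[0,-0.08,-0.002,0,0],[0,-0.08,-0.002,0,0]]' 40; python3 -c "
from rig import manip;s=manip.get_state();print(s['moment'],s['ee_rot'],s['position'],s['contact_force'])"
```

```text
clock: 4.8
position: [0.609, 0.2179, 0.0625]
ee_rot: [0.001, 0.179, 0.984, -0.0]
contact_force: [0.0, -5.2, 4.7]
width: 0.0111
gripper_force: 41.0
[-0.74272492  0.12348713 -0.24669251] [ 7.22819949e-04  1.78559616e-01  9.83928822e-01 -1.19825814e-04] [0.60898972 0.21793741 0.06254984] [ 0.02255674 -5.21880401  4.70015846]
```

```bash
python3 -m creep '[[0,-0.01,0,0,0],[0,-0.016,0,0,0],[0,-0.022,0,0,0],[0,-0.028,0,0,0],[0,-0.034,0,0,0],[0,-0.034,0,0,0],[0,-0.034,0,0,0],[0,-0.034,0,0,0]]' 40; python3 -c "
from rig import manip;s=manip.get_state();print(s['moment'],s['ee_rot'],s['position'],s['contact_force'])"
```

```text
clock: 5.6
position: [0.6222, 0.2128, 0.0625]
ee_rot: [-0.002, 0.178, 0.984, -0.0]
contact_force: [-4.2, -2.4, 7.2]
width: 0.0113
gripper_force: 41.3
[-0.50585691  0.69091724 -0.26078588] [-1.73712782e-03  1.78492629e-01  9.83939707e-01 -1.32478657e-04] [0.62218437 0.21283234 0.06246026] [-4.24980989 -2.41843761  7.24096938]
```

```bash
python3 -m creep '[[0,-0.006,0,0,0],[0,-0.012,0,0,0],[0,-0.012,0,0,0],[0,-0.012,0,0,0]]' 40; python3 -c "
from rig import manip;s=manip.get_state();print(s['ee_rot'],s['position'],s['contact_force'])"
```

```text
clock: 6.0
position: [0.6223, 0.2128, 0.0623]
ee_rot: [-0.007, 0.179, 0.984, 0.0]
contact_force: [-15.4, 1.8, 14.1]
width: 0.0113
gripper_force: 42.1
[-7.28894729e-03  1.78821900e-01  9.83854437e-01  2.14754179e-04] [0.62233372 0.21275831 0.06226287] [-15.3711365    1.81622791  14.09329847]
```

```bash
python3 -m creep '[[0,0.014,0,0,0],[0,0.014,0,0,0],[0.3,0.014,0,0,0],[0.6,0.014,0,0,0],[0.9,0.014,0,0,0],[0.9,0.014,0,-0.1,0],[0.9,0.014,0,-0.2,0],[0.9,0.014,0,-0.3,0],[0.9,0.014,0,-0.3,0],[0.9,0.014,0,-0.3,0]]' 40; python3 -c "
from rig import manip;s=manip.get_state();print(s['ee_rot'],s['position'],s['contact_force'],s['moment'])"
```

```text
clock: 7.0
position: [0.6241, 0.2133, 0.2139]
ee_rot: [0.002, 0.178, 0.984, 0.001]
contact_force: [0.3, 0.5, 0.0]
width: 0.077
gripper_force: 0.0
[0.00168873 0.17842735 0.98395111 0.00102075] [0.62406626 0.21326629 0.21387314] [0.2695825  0.52963559 0.02060752] [-0.09947799 -0.02622914  0.01753618]
```

```bash
python3 -m creep '[[0.9,0.305,-0.463,-0.14,0],[0.9,0.305,-0.463,-0.14,0],[0.9,0.305,-0.463,-0.14,0],[0.9,0.305,-0.463,-0.14,-0.049],[0.9,0.305,-0.463,-0.14,-0.049],[0.6,0.2,-0.74,-0.14,-0.049],[0.45,0.2,-0.74,-0.14,-0.049],[0.45,0.2,-0.74,-0.14,-0.049],[0.45,0.2,-0.74,-0.14,-0.049],[0.45,0.2,-0.74,-0.14,-0.049]]' 40
python3 - <<'E'
from fit import *
np.set_printoptions(precision=4,suppress=True)
c=eyes.get_image("top"); print(manip.get_state()["qpos"])
for l in("garlic","timer","mug","honey_jar"):
    r=eyes.place_of("top",l); 
    if r: print(l,atz(c,r[0]["centre"],0),r[0]["confidence"])
C={n:eyes.get_image(n) for n in("scene","top")}
np.savez("second.npz",**{n+k:np.array(C[n][k]) for n in C for k in("frame","fx","fy","cx","cy","k1","R","t")})
e=np.array([.933,-.36]);nn=np.array([.36,.933])
R=(180,165,250,258); B=hsv(up(C["top"],R),(105,120,30),(130,255,255)); fin=[((-.011,.011),(-.006,.006),(.0425,.0735))]
p,s=fit([(C["top"],R,fin,B)],(.622,.214,-.36)); print("fin",p,s,p[:2]@e,p[:2]@nn)
img=np.hstack([cv2.resize(C["top"]["frame"][160:260,170:270,::-1],(400,400),interpolation=2),cv2.resize(C["scene"]["frame"][160:260,160:260,::-1],(400,400),interpolation=2)]);cv2.imwrite("pics/c.png",img)
E
```

```text
clock: 8.0
position: [0.3986, -0.1006, 0.2805]
ee_rot: [-0.002, 0.028, 1.0, 0.0]
contact_force: [-0.5, 0.1, 0.6]
width: 0.0385
gripper_force: 0.0
[-0.4137  0.0047  1.7477  0.001   1.3929 -1.9302]
mug [ 0.678  -0.2259  0.    ] 0.66
honey_jar [ 0.666  -0.3908  0.    ] 0.72
fin [ 0.6215  0.2137 -0.2798] 0.5187265917602997 0.5029274803007568 0.42314799061600517
```

View pics/c.png

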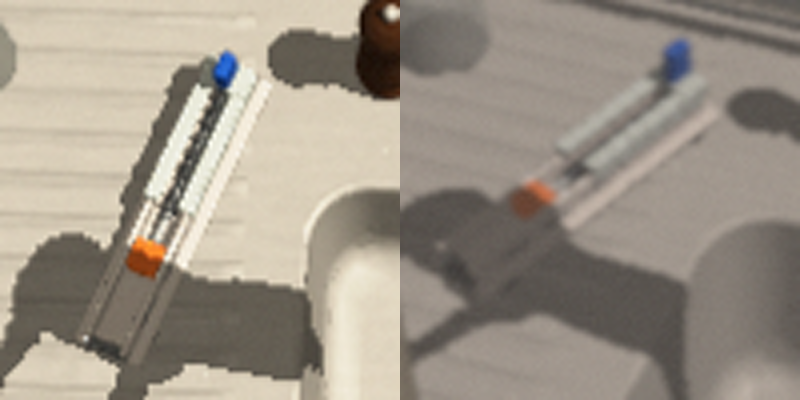

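The rail is fully back: the fin is at (225,68) at the rear end, and the orange follower at (147,258) is fully uncovered. Now the strip.

```bash
python3 -m creep '[[0.45,-0.326,-0.462,0,0],[0.45,-0.326,-0.462,0,0],[0.45,-0.326,-0.462,0.1,0],[0.45,-0.326,-0.462,0.2,0],[0.45,-0.326,-0.462,0.26,0],[0.45,-0.326,-0.462,0.26,0],[0.45,-0.326,-0.462,0.26,0],[0.45,-0.326,-0.462,0.26,0],[0.45,-0.326,-0.462,0.26,0]]' 40
python3 - <<'E'
from h import *
s=manip.get_state();print(s["position"],s["ee_rot"])
C={n:eyes.get_image(n) for n in("scene","top")}
img=np.hstack([cv2.resize(C["scene"]["frame"][205:285,360:440,::-1],(400,400),interpolation=2),cv2.resize(C["top"]["frame"][175:255,345:425,::-1],(400,400),interpolation=2)]);cv2.imwrite("pics/d.png",img)
E
```

```text
clock: 9.25
position: [0.5506, -0.3364, 0.1517]
ee_rot: [-0.001, 0.025, 1.0, 0.001]
contact_force: [0.0, 0.4, 0.0]
width: 0.0381
gripper_force: 0.0
[ 0.5506458  -0.33637379  0.15165382] [-7.94861124e-04  2.51379381e-02  9.99683281e-01  8.88527550e-04]
```

View pics/d.png

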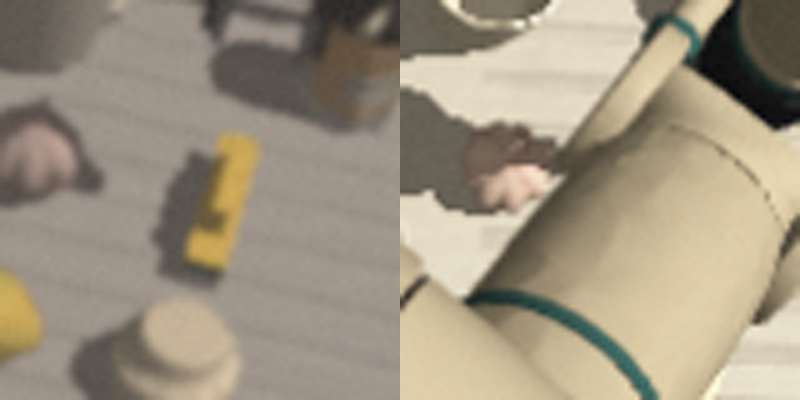

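The scene crop shows the strip standing at (222,200), clear of the garlic and the timer. The top view is blocked by the arm. I'll lower in two stages.

```bash
python3 -m creep '[[0.45,0,0,0.04,0],[0.45,0,0,0.08,0],[0.45,0,0,0.12,0],[0.45,0,0,0.12,0],[0.45,0,0,0.12,0]]' 40
```

```text
clock: 9.85
position: [0.5509, -0.337, 0.094]
ee_rot: [0.001, 0.025, 1.0, -0.0]
contact_force: [0.2, -1.0, -0.4]
width: 0.0386
gripper_force: 0.0
```

```bash
python3 -m creep '[[0.45,0.004,-0.0064,0,0],[0.45,0.004,-0.0064,0.03,0],[0.45,0.004,-0.0064,0.06,0],[0.45,0.004,-0.0064,0.09,0],[0.45,0.004,-0.0064,0.113,0],[0.45,0.004,-0.0064,0.113,0],[0.45,0.004,-0.0064,0.113,0]]' 40
```

```text
clock: 10.55
position: [0.5487, -0.341, 0.0364]
ee_rot: [0.0, 0.026, 1.0, -0.0]
contact_force: [0.8, -0.9, 0.8]
width: 0.0381
gripper_force: 0.0
```

```bash
python3 -m creep '[[0,0,0,0,0],[0,0,0,0,0],[0,0,0,0,0],[0,0,0,0,0],[0,0,0,0,0],[0,0,0,0,0]]' 50; python3 -m creep '[[0,0,0,-0.04,0],[0,0,0,-0.08,0],[0,0,0,-0.16,0],[0,0,0,-0.16,0],[0,0,0,-0.16,0]]' 50
python3 - <<'E'
from fit import *
np.set_printoptions(precision=4,suppress=True)
s=manip.get_state();print(s["position"],s["ee_rot"],s["moment"])
C={n:eyes.get_image(n) for n in("scene","top")}
img=np.hstack([cv2.resize(C["scene"]["frame"][185:265,360:440,::-1],(400,400),interpolation=2),cv2.resize(C["top"]["frame"][175:255,345:425,::-1],(400,400),interpolation=2)]);cv2.imwrite("pics/e.png",img)
E
```

```text
clock: 11.15
position: [0.549, -0.341, 0.0368]
ee_rot: [0.001, 0.026, 1.0, -0.001]
contact_force: [-1.2, 0.8, 6.7]
width: 0.0086
gripper_force: 51.2
clock: 11.65
position: [0.5486, -0.3407, 0.1164]
ee_rot: [0.001, 0.026, 1.0, -0.0]
contact_force: [-0.5, 0.7, -0.9]
width: 0.0089
gripper_force: 50.4
[ 0.5486 -0.3407  0.1164] [ 0.0006  0.0255  0.9997 -0.0004] [ 0.0064  0.0149 -0.0067]
```

View pics/e.png

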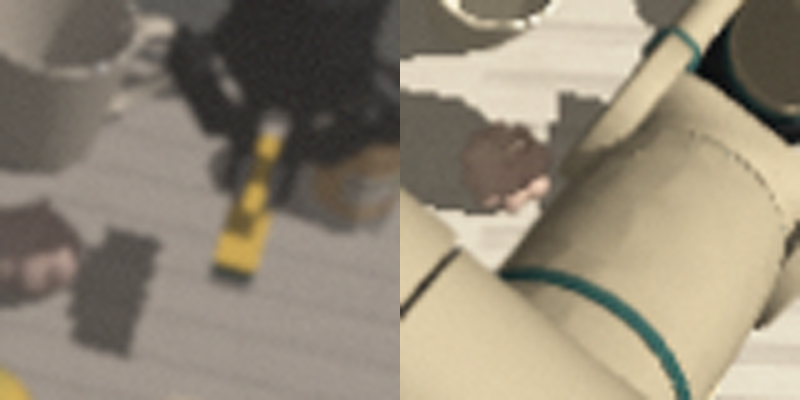

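The strip is lifted and held by its spine at scene crop (250,200), level. Carrying it to the dispenser.

```bash
python3 -m creep '[[0,0,0,-0.08,0],[0,0.1,0.1,-0.16,0],[0,0.2,0.2,-0.24,0],[0,0.3,0.3,-0.28,0],[0,0.32,0.4,-0.28,0],[0,0.34,0.5,-0.28,0.02],[0,0.34,0.6,-0.28,0.04],[0,0.34,0.7,-0.28,0.05],[0,0.34,0.8,-0.28,0.05],[0,0.34,0.86,-0.28,0.05]]' 50; python3 -m creep '[[0,0,0,0,0],[0,0,0,0,0],[0,0,0,0,0],[0,0,0,0,0]]' 50
```

```text
clock: 12.75
position: [0.3996, 0.0471, 0.2535]
ee_rot: [-0.001, 0.182, 0.983, -0.0]
contact_force: [1.4, 0.6, -0.8]
width: 0.0087
gripper_force: 50.4
clock: 13.15
position: [0.4011, 0.044, 0.254]
ee_rot: [-0.001, 0.183, 0.983, -0.0]
contact_force: [0.0, -0.2, -0.3]
width: 0.009
gripper_force: 50.3
```

```bash
python3 -m creep '[[0,0.04,0.1,0,0],[0,0.08,0.2,0,0],[0,0.12,0.3,0.05,0],[0,0.14,0.4,0.1,0],[0,0.158,0.474,0.15,0],[0,0.158,0.474,0.2,0],[0,0.158,0.474,0.2,0],[0,0.158,0.474,0.2,0],[0,0.158,0.474,0.2,0],[0,0.158,0.474,0.2,0]]' 50
python3 - <<'E'
from fit import *
np.set_printoptions(precision=4,suppress=True)
s=manip.get_state();P=s["position"];q=s["ee_rot"];yaw=2*np.arctan2(q[2],q[1])-np.pi;print(P,np.degrees(yaw))
C={n:eyes.get_image(n) for n in("scene","top")}
img=np.hstack([cv2.resize(C["scene"]["frame"][140:240,140:240,::-1],(400,400),interpolation=2),cv2.resize(C["top"]["frame"][180:280,150:250,::-1],(400,400),interpolation=2)]);cv2.imwrite("pics/f.png",img)
E
```

```text
clock: 14.15
position: [0.4132, 0.2941, 0.1562]
ee_rot: [0.001, 0.183, 0.983, 0.001]
contact_force: [-0.4, 1.4, -0.6]
width: 0.009
gripper_force: 50.3
[0.4132 0.2941 0.1562] -21.057267886820494
```

View pics/f.png

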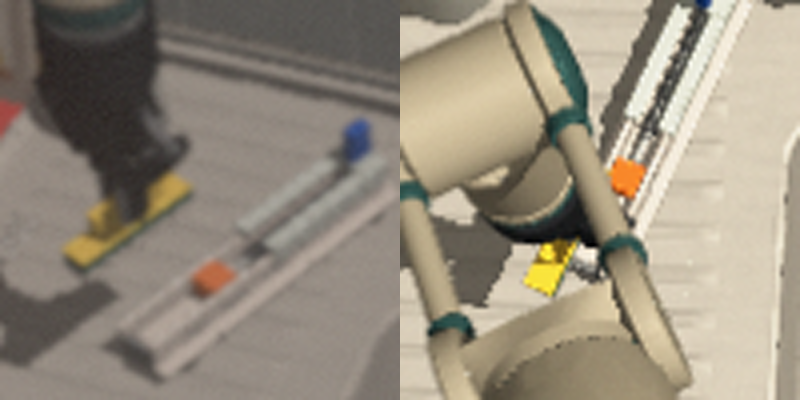

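The left half, the scene crop, shows the strip held level at (130,215), in front of and above the channel. The blue fin at (357,138) is fully back. Lowering to just above the walls.

```bash
python3 -m creep '[[0,0,-0.0018,0.04,0],[0,0,-0.0018,0.08,0],[0,0,-0.0018,0.12,0],[0,0,-0.0018,0.15,0],[0,0,-0.0018,0.17,0],[0,0,-0.0018,0.17,0],[0,0,-0.0018,0.17,0],[0,0,-0.0018,0.17,0]]' 50
python3 - <<'E'
from fit import *
s=manip.get_state();P=s["position"];q=s["ee_rot"];yaw=2*np.arctan2(q[2],q[1])-np.pi
print("x,lat,yaw,z",P[0]*.9336-P[1]*.3584-.380,P[0]*.3584+P[1]*.9336-.4218,np.degrees(yaw),P[2],s["contact_force"])
C={n:eyes.get_image(n) for n in("scene","top")}
img=np.hstack([cv2.resize(C["scene"]["frame"][170:250,150:230,::-1],(400,400),interpolation=2),cv2.resize(C["top"]["frame"][180:260,170:250,::-1],(400,400),interpolation=2)]);cv2.imwrite("pics/g.png",img)
E
```

```text
clock: 15.05
position: [0.4125, 0.2945, 0.0705]
ee_rot: [0.001, 0.182, 0.983, 0.001]
contact_force: [-0.3, 0.3, -0.8]
width: 0.0089
gripper_force: 50.4
x,lat,yaw,z -0.10045233052796593 0.0009330052851935222 -20.934770397977264 0.07051386238567793 [-0.29212172  0.26500119 -0.81250642]
```

View pics/g.png

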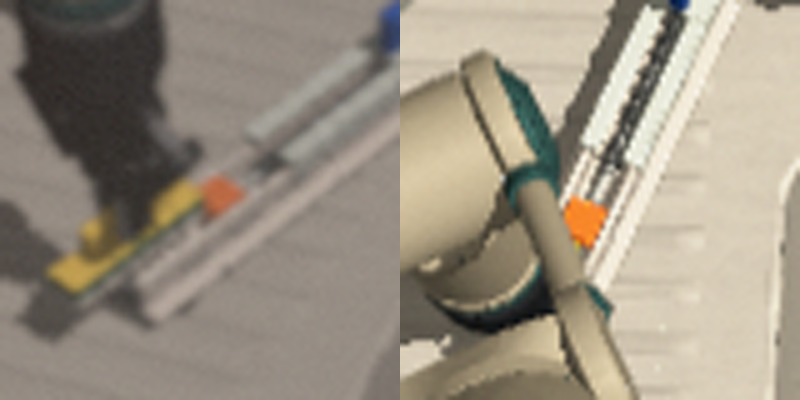

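The scene crop shows the strip lined up over the channel, with its rear end at (195,200) just short of the orange follower at (222,195). Correcting sideways and lowering between the walls.

```bash
python3 -m creep '[[0,0.005,-0.0016,0,0],[0,0.005,-0.0016,0,0],[0,0.005,-0.0016,0.006,0],[0,0.005,-0.0016,0.012,0],[0,0.005,-0.0016,0.0184,0],[0,0.005,-0.0016,0.0184,0],[0,0.005,-0.0016,0.0184,0]]' 50
cat > st.py <<'E'
from fit import *
s=manip.get_state();P=s["position"];q=s["ee_rot"];yaw=2*np.arctan2(q[2],q[1])-np.pi;f=np.array(s["contact_force"])
print("x,lat,yaw,z",np.round([P[0]*.9336-P[1]*.3584-.380,P[0]*.3584+P[1]*.9336-.4218,np.degrees(yaw),P[2]],4),"F along,lat,z",np.round([f[0]*.9336-f[1]*.3584,f[0]*.3584+f[1]*.9336,f[2]],1),np.round(s["moment"],2))
E
python3 st.py
```

```text
clock: 15.85
position: [0.409, 0.2942, 0.0601]
ee_rot: [-0.0, 0.182, 0.983, -0.0]
contact_force: [0.5, 0.5, 0.2]
width: 0.009
gripper_force: 50.4
x,lat,yaw,z [-1.03600e-01 -5.00000e-04 -2.09299e+01  6.01000e-02] F along,lat,z [0.3 0.7 0.2] [ 0.03  0.04 -0.02]
```

```bash
python3 -m creep '[[0,-0.016,0,-0.002,0],[0,-0.032,0,-0.002,0],[0,-0.048,0,-0.002,0],[0,-0.064,0,-0.002,0],[0,-0.08,0,-0.002,0],[0,-0.08,0,-0.002,0],[0,-0.08,0,-0.002,0]]' 50;python3 st.py
```

```text
clock: 16.55
position: [0.4465, 0.28, 0.0613]
ee_rot: [-0.0, 0.182, 0.983, 0.0]
contact_force: [-2.3, 1.3, -0.3]
width: 0.0089
gripper_force: 50.5
x,lat,yaw,z [-6.35000e-02 -4.00000e-04 -2.09691e+01  6.13000e-02] F along,lat,z [-2.6  0.4 -0.3] [ 0.27  0.31 -0.01]
```

```bash
python3 -m creep '[[0,-0.012,0,0,0],[0,-0.022,0,0,0],[0,-0.03,0,0,0],[0,-0.032,0,0,0],[0,-0.032,0,0,0],[0,-0.032,0,0,0]]' 50;python3 st.py
python3 - <<'E'
from h import *
C={n:eyes.get_image(n) for n in("scene","top")}
cv2.imwrite("pics/h.png",np.hstack([cv2.resize(C["scene"]["frame"][170:250,150:230,::-1],(400,400),interpolation=2),cv2.resize(C["top"]["frame"][180:260,170:250,::-1],(400,400),interpolation=2)]))
for n in C:
    for l in("lip","follower_face"):
        for r in eyes.place_of(n,l)[:1]: print(n,l,r["centre"],r["confidence"])
# predicted follower top front-edge and yellow tail extent
E
```

```text
clock: 17.15
position: [0.4611, 0.2742, 0.0612]
ee_rot: [-0.0, 0.182, 0.983, -0.0]
contact_force: [-2.7, -0.2, -0.5]
width: 0.0089
gripper_force: 50.3
x,lat,yaw,z [-4.78000e-02 -6.00000e-04 -2.09335e+01  6.12000e-02] F along,lat,z [-2.4 -1.2 -0.5] [ 0.15  0.56 -0.06]
scene lip [175.0, 222.0] 0.62
scene follower_face [200.2, 203.9] 0.56
```

```bash
python3 -m creep '[[0,0,0,0.004,0],[0,0,0,0.008,0],[0,0,0,0.012,0],[0,0,0,0.012,0],[0,0,0,0.012,0]]' 50;python3 st.py;python3 -m creep '[[0,0,0,0.004,0],[0,0,0,0.007,0],[0,0,0,0.007,0],[0,0,0,0.007,0]]' 50;python3 st.py
```

```text
clock: 17.95
position: [0.4615, 0.2745, 0.0552]
ee_rot: [0.0, 0.182, 0.983, 0.0]
contact_force: [-2.7, 1.4, -1.1]
width: 0.0091
gripper_force: 50.3
x,lat,yaw,z [-4.75000e-02 -1.00000e-04 -2.09332e+01  5.52000e-02] F along,lat,z [-3.   0.3 -1.1] [0.36 0.44 0.02]
clock: 18.35
position: [0.4612, 0.2743, 0.0517]
ee_rot: [-0.0, 0.182, 0.983, -0.0]
contact_force: [-2.3, 1.3, -0.9]
width: 0.0087
gripper_force: 50.3
x,lat,yaw,z [-4.770e-02 -4.000e-04 -2.093e+01  5.170e-02] F along,lat,z [-2.7  0.4 -0.9] [0.25 0.4  0.01]
```

```bash
python3 -m creep '[[0,0,0,0.001,0],[0,0,0,0.002,0],[0,0,0,0.003,0],[0,0,0,0.003,0],[0,0,0,0.003,0]]' 50;python3 st.py
```

```text
clock: 18.85
position: [0.4614, 0.2743, 0.0507]
ee_rot: [0.0, 0.182, 0.983, 0.0]
contact_force: [-4.1, 1.2, 5.7]
width: 0.0086
gripper_force: 51.1
x,lat,yaw,z [-4.76000e-02 -4.00000e-04 -2.09234e+01  5.07000e-02] F along,lat,z [-4.3 -0.4  5.7] [0.05 0.64 0.04]
```

```bash
python3 -m creep '[[0,0.003,0,-0.001,0],[0,0.006,0,-0.001,0],[0,0.009,0,-0.001,0],[0,0.012,0,-0.001,0],[0,0.012,0,-0.001,0],[0,0.012,0,-0.001,0]]' 50;python3 st.py
```

```text
clock: 19.45
position: [0.4556, 0.2765, 0.0508]
ee_rot: [-0.0, 0.182, 0.983, 0.0]
contact_force: [-2.8, 0.9, 0.3]
width: 0.0089
gripper_force: 50.6
x,lat,yaw,z [-5.38000e-02 -4.00000e-04 -2.09259e+01  5.08000e-02] F along,lat,z [-2.9 -0.2  0.3] [ 0.12  0.4  -0.03]
```

```bash
python3 -m creep '[[0,0.002,0,0,0],[0,0.004,0,0,0],[0,0.006,0,0,0],[0,0.006,0,0,0],[0,0.006,0,0,0]]' 50;python3 st.py
```

```text
clock: 19.95
position: [0.4541, 0.2772, 0.0509]
ee_rot: [0.001, 0.181, 0.983, 0.0]
contact_force: [1.6, -2.3, -2.0]
width: 0.0091
gripper_force: 50.2
x,lat,yaw,z [-5.54000e-02 -3.00000e-04 -2.08916e+01  5.09000e-02] F along,lat,z [ 2.4 -1.6 -2. ] [-0.52 -0.48  0.02]
```

```bash
python3 -m creep '[[0.15,0,0,0,0],[0.3,0,0,0,0],[0.3,0,0,0,0],[0.3,0,0,-0.02,0],[0.3,0,0,-0.08,0],[0.3,0,0,-0.16,0],[0.3,0,0,-0.24,0],[0.3,0,0,-0.24,0],[0.3,0,0,-0.24,0]]' 50;python3 st.py
```

```text
clock: 20.85
position: [0.4534, 0.2778, 0.1725]
ee_rot: [0.001, 0.182, 0.983, 0.001]
contact_force: [0.1, 0.8, -0.4]
width: 0.0254
gripper_force: 0.0
x,lat,yaw,z [-5.63000e-02  1.00000e-04 -2.09231e+01  1.72500e-01] F along,lat,z [-0.2  0.8 -0.4] [-0.03  0.03  0.01]
```

```bash
python3 -m creep '[[0.6,-0.1,0,0,0],[0.6,-0.2,0,0,0],[0.6,-0.3,0,0,0],[0.6,-0.362,0,0,0],[0.6,-0.362,0,0,0],[0.6,-0.362,0,0,0],[0.6,-0.362,0,0,0]]' 40;python3 st.py
python3 - <<'E'
from fit import *
C={n:eyes.get_image(n) for n in("scene","top")}
cv2.imwrite("pics/i.png",np.hstack([cv2.resize(C["scene"]["frame"][170:250,160:240,::-1],(400,400),interpolation=2),cv2.resize(C["top"]["frame"][180:260,170:250,::-1],(400,400),interpolation=2)]))
n="scene";R=(155,180,225,240)
M=hsv(up(C[n],R),(18,110,40),(35,255,255));print(M.sum())
e=np.array([.9336,-.3584]);nv=np.array([.3584,.9336])
for z in(.010,.014,.018,.022):
    b=[((-.05,.05),(-.0115,.0115),(z+.019,z+.02)),((-.03,.03),(-.005,.005),(z+.02,z+.042))]
    p,c=fit([(C[n],R,b,M)],(.4555,.277,-.365)); print(z,p[:2]@e-.38,p[:2]@nv-.4218,np.degrees(p[2]),c)
E
```

```text
clock: 21.55
position: [0.6202, 0.2131, 0.1696]
ee_rot: [-0.002, 0.181, 0.983, -0.0]
contact_force: [0.0, 0.3, 0.4]
width: 0.0516
gripper_force: 0.0
x,lat,yaw,z [ 1.22600e-01 -6.00000e-04 -2.09048e+01  1.69600e-01] F along,lat,z [-0.1  0.3  0.4] [-0.    0.05  0.04]
3782.0
0.01 -0.05452158904567572 0.004941575020045885 -19.611052898595155 0.13220518244315177
0.014 -0.05673513132672464 0.0011609134914986052 -18.452413709496618 0.127181385510312
0.018 -0.059118645610692355 -0.0018246152621969047 -18.291823241796553 0.14621893178212586
0.022 -0.061082274013581794 -0.005169332367431001 -18.816717302583857 0.15124272871496564
```

View pics/i.png

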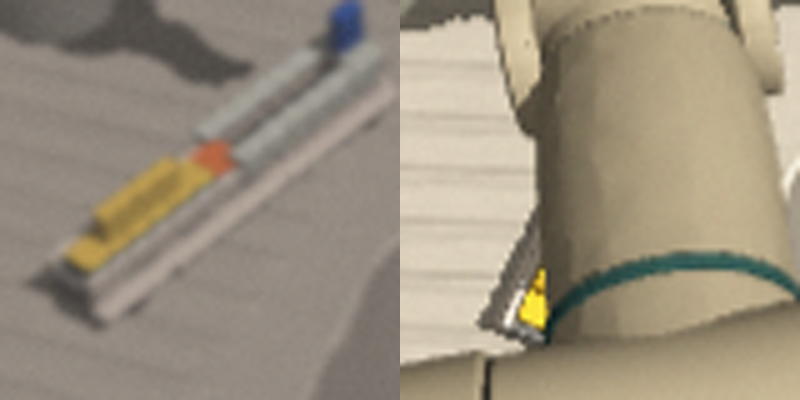

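The strip lies flat in the channel at scene crop (140,215), behind the lip and against the orange follower. The best fit gives z = 14 mm, which is seated. Now I'll grip the fin and close the rail.

```bash
python3 -m creep '[[0.6,-0.004,0,0.06,0],[0.6,-0.004,0,0.12,0],[0.6,-0.004,0,0.17,0],[0.6,-0.004,0,0.214,0],[0.6,-0.004,0,0.214,0],[0,-0.004,0,0.214,0],[0,-0.004,0,0.214,0],[0,-0.004,0,0.214,0],[0,-0.004,0,0.214,0],[0,-0.004,0,0.214,0]]' 40;python3 st.py
```

```text
clock: 22.65
position: [0.6246, 0.2119, 0.0658]
ee_rot: [0.001, 0.182, 0.983, 0.0]
contact_force: [-0.5, -2.3, 6.8]
width: 0.0108
gripper_force: 42.5
x,lat,yaw,z [ 1.2720e-01 -1.0000e-04 -2.0928e+01  6.5800e-02] F along,lat,z [ 0.4 -2.3  6.8] [-0.29  0.23  0.08]
```

Gripped. I'll slide it forward 116 mm in stages, watching the force.

```bash
python3 -m creep '[[0,0.02,0,0,0],[0,0.04,0,0,0],[0,0.06,0,0,0],[0,0.08,0,0,0],[0,0.1,0,0,0],[0,0.12,0,0,0],[0,0.12,0,0,0],[0,0.12,0,0,0]]' 40;python3 st.py
```

```text
clock: 23.45
position: [0.5678, 0.2337, 0.0657]
ee_rot: [0.001, 0.182, 0.983, 0.0]
contact_force: [-2.8, -2.0, 8.3]
width: 0.0106
gripper_force: 42.7
x,lat,yaw,z [ 6.63000e-02 -1.00000e-04 -2.09172e+01  6.57000e-02] F along,lat,z [-1.9 -2.9  8.3] [-0.28  0.33 -0.03]
```

```bash
python3 -m creep '[[0,0.018,0,0,0],[0,0.036,0,0,0],[0,0.054,0,0,0],[0,0.072,0,0,0],[0,0.088,0,0,0],[0,0.098,0,0,0],[0,0.098,0,0,0],[0,0.098,0,0,0]]' 40;python3 st.py;python3 -m creep '[[0,0.006,0,0,0],[0,0.012,0,0,0],[0,0.018,0,0,0],[0,0.018,0,0,0],[0,0.018,0,0,0]]' 40;python3 st.py
```

```text
clock: 24.25
position: [0.5223, 0.2512, 0.0657]
ee_rot: [0.001, 0.182, 0.983, 0.0]
contact_force: [-2.8, -2.1, 8.7]
width: 0.0112
gripper_force: 42.8
x,lat,yaw,z [ 1.7600e-02 -1.0000e-04 -2.0925e+01  6.5700e-02] F along,lat,z [-1.8 -3.   8.7] [-0.26  0.33  0.  ]
clock: 24.75
position: [0.5172, 0.2532, 0.0659]
ee_rot: [0.004, 0.181, 0.983, 0.0]
contact_force: [5.1, -6.9, 5.9]
width: 0.011
gripper_force: 42.3
x,lat,yaw,z [ 1.21000e-02 -0.00000e+00 -2.08634e+01  6.59000e-02] F along,lat,z [ 7.2 -4.6  5.9] [-0.94 -0.53 -0.02]
```

```bash
python3 -m creep '[[0,0.005,0,0,0],[0,0.01,0,0,0],[0,0.01,0,0,0],[0,0.01,0,0,0]]' 50;python3 st.py
```

```text
clock: 25.15
position: [0.5171, 0.2534, 0.066]
ee_rot: [0.008, 0.18, 0.984, -0.0]
contact_force: [13.8, -12.9, -0.2]
width: 0.0109
gripper_force: 50.2
x,lat,yaw,z [ 1.2000e-02  1.0000e-04 -2.0781e+01  6.6000e-02] F along,lat,z [17.5 -7.1 -0.2] [-1.92 -1.88 -0.08]
```

```bash
python3 -m creep '[[0,-0.01,0,0,0],[0,-0.01,0,0,0],[0.2,-0.01,0,0,0],[0.5,-0.01,0,0,0],[0.5,-0.01,0,0,0],[0.5,-0.01,0,-0.06,0],[0.5,-0.01,0,-0.14,0],[0.5,-0.01,0,-0.24,0],[0.5,-0.01,0,-0.24,0]]' 50;python3 st.py
python3 -m creep '[[0.5,0,0.1,-0.05,0],[0.5,0,0.2,-0.1,0],[0.5,0.1,0.3,-0.1,0],[0.5,0.2,0.4,-0.1,0],[0.5,0.3,0.5,-0.1,0],[0.5,0.4,0.5,-0.1,0],[0.5,0.4,0.5,-0.1,0],[0.5,0.4,0.5,-0.1,0]]' 50
python3 - <<'E'
from fit import *
C={n:eyes.get_image(n) for n in("scene","top")}
R=(170,160,260,265);c=C["top"]
B=hsv(up(c,R),(105,120,30),(130,255,255));fin=[((-.011,.011),(-.006,.006),(.0425,.0735))]
p,s=fit([(c,R,fin,B)],(.514,.254,-.365));print("fin x",p[0]*.9336-p[1]*.3584-.38,s,B.sum())
a=cv2.resize(C["scene"]["frame"][170:250,155:235,::-1],(400,400),interpolation=2);b=cv2.resize(c["frame"][170:270,170:270,::-1],(400,400),interpolation=2)
cv2.imwrite("pics/j.png",np.hstack([a,b]))
E
```

```text
clock: 26.05
position: [0.5174, 0.2562, 0.1907]
ee_rot: [0.006, 0.181, 0.983, 0.004]
contact_force: [1.3, 0.3, -0.2]
width: 0.0423
gripper_force: 0.0
x,lat,yaw,z [ 1.13000e-02  2.90000e-03 -2.08958e+01  1.90700e-01] F along,lat,z [ 1.1  0.7 -0.2] [-0.   -0.01 -0.  ]
clock: 26.85
position: [0.411, 0.5634, 0.2327]
ee_rot: [-0.002, 0.179, 0.984, 0.0]
contact_force: [0.3, -0.7, 0.1]
width: 0.0425
gripper_force: 0.0
fin x 0.010047747953639163 0.5622568093385214 514.0
```

```bash
python3 - <<'E'
from fit import *
D={"start":cams(),"back":cams("second.npz"),"now":{n:eyes.get_image(n) for n in("scene","top")}}
e=np.array([.9336,-.3584]);nv=np.array([.3584,.9336])
for k,C in D.items():
  for n,R in(("top",(170,160,260,265)),("scene",(150,160,260,245))):
    im=up(C[n],R).astype(int); B=(im[...,2]-im[...,0]>(40 if n=="top" else 18)); B=B.astype(np.uint8)
    nl,L,st,ce=cv2.connectedComponentsWithStats(B); j=1+np.argmax(st[1:,4]); 
    P=atz(C[n],(ce[j]+.5)/S-.5+R[:2],.06); print(k,n,st[j,4],round(P[:2]@e-.38,4),round(P[:2]@nv-.4218,4))
C=D["now"];R=(155,170,235,245)
M=hsv(up(C["scene"],R),(3,130,60),(16,255,255));print("orange px",M.sum()/16)
for n in C:
  for l in("rail_fin","lip"):
    for r in eyes.place_of(n,l)[:1]: P=atz(C[n],r["centre"],.0735 if l=="rail_fin" else .022);print(n,l,P[:2]@e-.38,r["confidence"])
E
```

```text
start top 635 0.0711 0.0003
start scene 843 0.0685 0.0009
back top 631 0.1245 0.0002
back scene 873 0.122 0.0005
now top 606 0.0097 0.0004
now scene 899 0.0075 0.0009
orange px 0.0
scene rail_fin -0.0001459826133003994 0.77
scene lip -0.10885036499654466 0.76
top rail_fin 0.004568747435307607 0.9
top lip -0.10109394963254353 0.88
```

```bash
python3 -c "
from rig import manip;print(manip.sign_off())"
```

```text
the job is handed in; nothing more can be done
None
```

I refilled the dispenser and handed the job in at about 27 s of the 72 s allowed: the rail was drawn back to its stop, the yellow-backed strip seated flat behind the lip, the rail pushed firmly to its closed stop, and the arm moved clear; I had no pictures left to view the closed rail, so that rests on force and position readings (travel about 115 of the nominal 116 mm).

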